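# Load the hand slicer

## Robot

A 6-joint arm with a two-finger parallel gripper is mounted at the origin on the work surface. World frame = base frame: x ahead of the robot, y to its left, z up, the work surface at z = 0. Lengths are in m, angles in rad, forces in N, time in s.
With the tool pointing down it reaches from about 0.375 to 0.975 m from the base axis. Payload 3.8 kg.
Tool frame: the origin (TCP) lies midway between the tips of the shut fingers; the grasp point (between the pads) lies 19 mm behind it; x points along the fingers, y is the direction in which the jaws open and shut, and the axes are right-handed (so a half turn about x gives the same grasp; the last joint's range is limited). The gripper opens to 88 mm and grips with 3 to 60 N. Pads are 18 mm wide; open, the fingers measure 123 mm over their backs; the gripper's body (75 mm by 187 mm) begins 45 mm behind the grasp point.
Start: joints at [-1.27, 0.264, 1.604, -0, 1.274, -0.037], TCP at [0.224, -0.637, 0.239] pointing down, gripper open.
Joint ranges: [-2.63, 2.63], [-0.94, 2.18], [0.31, 2.57], [-1.31, 4.45], [0, 2.66], [-2.55, 2.55]. Speed limits (rad/s): [2.57, 2.57, 3.14, 3.14, 3.14, 3.14].

## Interface

Orientations are given as a rotation vector (axis times angle).
In Python, from cell import manip, inverse_kinematics, cams, order gives the robot as it stands. Calls block until the motion is done:
- manip.move_pose(position, orientation): joint-space move of the TCP to a pose.
- manip.move_linear(position, rate=0.15, rot=None): straight line of the TCP; rot=None keeps the orientation; rate is the mean speed in m/s.
- manip.set_joints(angles): joint-space move.
- manip.set_gripper(opening, force=None): finger opening in m; force is the grip in N (None keeps the last); returns when the fingers have stopped.
- manip.dwell(seconds).
- inverse_kinematics(position, orientation): joint angles nearest the present ones, or None.
- manip.state(): the state.
- cams.capture(name): name is "scene" or "side" or "wrist"; returns a dict with "image" (384x512x3 uint8, blue, green, red), "z_map" (384x512 float32, m along the optical axis (not along the pixel's ray), 0 where there is no reading), "intrinsics" (3x3 intrinsics, pixels), "position" and "orientation" of the camera in the world; the wrist camera has in their place "T_tool_cam" (4x4, takes a point from camera to tool coordinates, whose origin is the TCP and whose axes are the tool frame's). Camera axes: x right, y down, z forward; pixel columns grow to the right and rows downward; lengths in m; the calibration is good to about 2 mm. A picture is of the moment at which its call begins: read the wrist's pose just before it.
A pose or a line that the arm cannot do raises manip.IKError and nothing moves.
- order.close_job(): hands the job in, once; it reports no verdict.
The state is a dict: "clock": time; "joint_pos": joint angles; "joint_velocities": joint speeds; "tau": joint torques, N m; "tool_pos": TCP position; "tcp_rot": TCP orientation; "contact_force": force on the tool from outside, world axes, zero at the start; "moment": the same for the moment, N m; "gripper_width": finger opening in m.
Only numpy, scipy, OpenCV 4.12 (cv2) and the standard library are available. Lean on these libraries where they do the work, as an engineer would, in place of code of your own. Each camera call takes 0.05 s, during which the arm holds its last target. There are 200 camera calls.

## Task

Get the hand slicer ready for the first cut: draw its pusher back, lay the long sausage from the chopping board in the V-groove with its cut face towards the gauge plate, then slide the sausage along with the pusher until you feel the cut face bear lightly on the gauge plate. Press only gently, as the gauge plate is thin and must not be forced; leave it so, touching the plate and with the pusher up against its tail, take your hand off, and leave everything else on the table where it is.

Things in the scene. Friction and masses are not known exactly. Their poses are not given: they have to be found in the camera images.
- slicer: Hand slicer of aluminium and steel, fixed, base 420 x 130. Origin under the centre of its base; x runs along the V-groove towards the gauge plate, z up. Lever knife thrown fully open on the -y side at x = +66 (pivot at y = -52), standing up and leaning away from the groove, 300 high: fixed, not used. Keep clear of it.
- groove (a point): Middle of the groove's bottom line, 55 above the table, at slicer x = -65, y = 0; axes as the slicer's. 120 degree V, 30 wide, 250 long. A 36 mm sausage lies in it with its axis 76 above the table at y = 0 and overhangs both sides; for 40 either side of the axis nothing between pusher and knife is higher than 50 above the table, so fingers can straddle sausage and groove.
- pusher (a joint): Pusher carriage on two guide rods, in m: 0 = drawn fully back, up to 0.17 towards the gauge plate. Its face is at slicer x = -0.17 + joint value. It starts well forward, where it leaves no room for the sausage. It slides with about 2 N of friction and stays where it is left.
- pusher_face (a point): Centre of the pusher's round steel face (33 across) that bears on the sausage's tail, on the axis of a sausage lying in the groove, 76 above the table. Axes as the slicer's.
- handle (a point): Centre of the pusher's upright black handle: a rounded block 18 along the groove, 32 across it and 44 high, whose top is 164 and whose foot is 120 above the table; 16 behind the pusher face (away from the gauge). Below it is a crossbar 84 across the groove, top 111 above the table. Axes as the slicer's.
- gauge: Screw block fixed at the slicer's far end (22 x 50 x 75; origin under its centre, at slicer x = 145, 20 above the table; axes as the slicer's). On its screw is the gauge plate, the end stop: thin upright steel plate 56 x 56, centre 76 above the table. Its face stands anywhere from slicer x = 70 to 90: unmeasured, find it by feel. Rigid, but over 15 N spoils it; 3 to 8 N is a proper touch.
- sausage_mid (a point): Centre of the long hard-cured sausage (rigid round rod, 36 diameter, 150 long, about 0.16 kg) lying on the chopping board. x runs along it towards the flat, paler cut face, 75 from this point; 75 the other way is the rounded tail with a small metal clip. Not the short heel.
- board: Pale chopping board 220 x 240 x 15, fixed; origin under its centre.
- heel_mid (a point): Heel of another sausage, 45 diameter, 40 high, standing on the board; leave alone. Point at half height.
- pin_mid (a point): Wooden rolling pin, 26 diameter, 276 long, lying beyond the slicer; x axis along it; leave alone. Point at its centre.
- scraper_mid (a point): Dough scraper, 75 x 150, steel with a wooden grip 20 high, flat on the table; leave alone.
- dish: Small white bowl, 90 across, 35 high; leave alone. Origin under its centre.
- vinegar: Brown bottle, 58 across, 170 high; leave alone. Origin under its centre.
Not all that is in view belongs to the job. What is meant by the part that bears sausage_mid is not pink, and is the smaller of those in its own colour.

How it is judged:
By the outcome, as a careful person would: the job done as asked, in the order asked, and still so for the second after the job is handed in, with the robot touching nothing.
It also fails if it takes over 72 s, if anything falls off the work surface, if the arm or the gripper's body presses on something with over 40 N, if the wrist force passes 120 N, or if a joint passes its speed limit or range.

## Working session

There is one attempt and no reset: what is moved stays moved. The work goes in short steps, each a Python script; the robot and the scene stay as the last script left them, time stands still between calls to the robot, and variables do not carry over. Pictures are saved under pics/ and viewed, about 8 in all and at most 12, crops included, and the job is handed in when it is done.

```bash
ls; mkdir -p pics; cat > h.py <<'E'
import numpy as np, cv2
from scipy.spatial.transform import Rotation as R
from cell import manip, inverse_kinematics, cams, order
def cap(name):
    s=manip.state(); c=cams.capture(name)
    if name=="wrist":
        T=np.eye(4);T[:3,:3]=R.from_rotvec(s["tcp_rot"]).as_matrix();T[:3,3]=s["tool_pos"]
        c["T"]=T@np.array(c["T_tool_cam"])
    else:
        o=np.array(c["orientation"]);T=np.eye(4)
        T[:3,:3]=o if o.shape==(3,3) else R.from_rotvec(o).as_matrix(); T[:3,3]=c["position"];c["T"]=T
    return c
def ray(c,u,v):
    return c["T"][:3,:3]@np.linalg.inv(c["intrinsics"])@np.array([u,v,1.])
def onz(c,u,v,z):
    d=ray(c,u,v);p=c["T"][:3,3];return p+d*(z-p[2])/d[2]
def dep(c,u,v):
    return c["T"][:3,3]+ray(c,u,v)*c["z_map"][int(v),int(u)]
def cloud(c):
    v,u=np.mgrid[:384,:512]
    d=np.stack([u,v,np.ones_like(u)],-1)@np.linalg.inv(c["intrinsics"]).T*c["z_map"][...,None]
    return d@c["T"][:3,:3].T+c["T"][:3,3]
E
python3 - <<'E'
from h import *
for n in("scene","side"):
    c=cap(n);print(n,c["T"].round(3).tolist(),c["intrinsics"].tolist(),(c["z_map"]>0).mean())
    cv2.imwrite(f"pics/{n}0.png",cv2.resize(c["image"],(768,576)))
    np.savez(f"{n}0.npz",**{k:c[k] for k in("image","z_map","intrinsics","T")})
print(manip.state())
E
```

```text
pics
scene [[-0.885, 0.338, -0.32, 0.846], [0.465, 0.63, -0.621, 0.645], [-0.008, -0.699, -0.715, 0.79], [0.0, 0.0, 0.0, 1.0]] [[403.10303845090976, 0.0, 260.06531526001123], [0.0, 403.10303845090976, 195.32530398125607], [0.0, 0.0, 1.0]] 0.9959208170572916
side [[-0.811, -0.426, 0.402, 0.082], [-0.585, 0.596, -0.549, 0.614], [-0.006, -0.68, -0.733, 0.886], [0.0, 0.0, 0.0, 1.0]] [[358.12444213398055, 0.0, 259.6174364632302], [0.0, 358.12444213398055, 186.22245297486253], [0.0, 0.0, 1.0]] 0.9959665934244791
{'clock': 0.1, 'joint_pos': array([-1.26990302e+00,  2.64696028e-01,  1.60521849e+00,  3.66838815e-05,
        1.27369280e+00, -3.69045725e-02]), 'joint_velocities': array([ 0.00112523, -0.00281636, -0.00253409, -0.00030667,  0.00115549,
        0.00057114]), 'tau': array([ 5.94671583e-04, -5.03617215e+01, -3.58071685e+01,  7.30503048e-02,
        2.33167363e-02, -6.25280904e-05]), 'tool_pos': array([ 0.2235212 , -0.63624761,  0.23751046]), 'tcp_rot': array([ 2.0387771 ,  0.34975907, -2.03925366]), 'contact_force': array([ 0.05551386,  1.02158953, -0.82054883]), 'moment': array([-0.00243758, -0.00301049, -0.00829186]), 'gripper_width': 0.0883219317546302}
```

View pics/scene0.png

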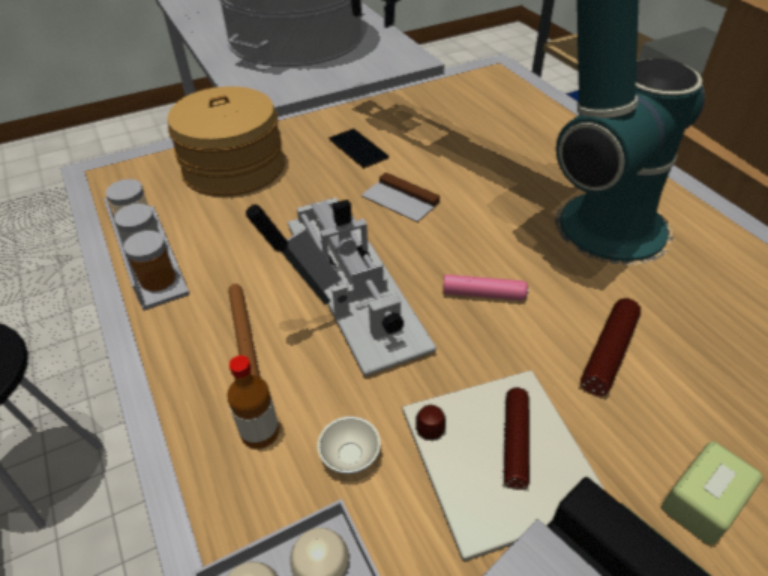

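View pics/side0.png

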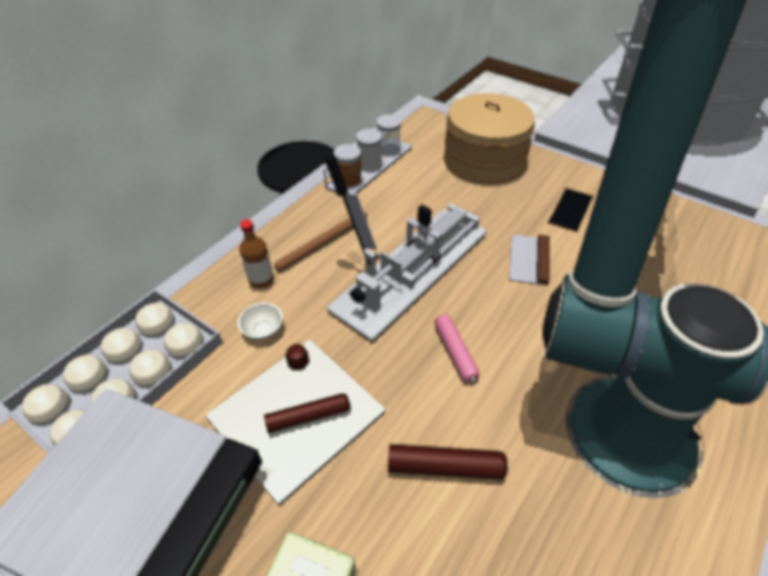

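The scene shot has the sausage on the board at (517,437), with what looks like its cut face at the bottom, (517,485). The slicer's handle is at (342,212) and its gauge knob at (393,322). The larger dark sausage and the pink one lie off the board. Next I locate these in the world frame.

```bash
cat > a.py <<'E'
from h import *
for n in("scene","side"):
    c=dict(np.load(n+"0.npz")); P=cloud(c); im=c["image"].astype(int)
    b,g,r=[im[...,i] for i in range(3)]
    m=((r<120)&(r>g*2)&(P[...,2]>0.012)&(P[...,2]<.08)).astype(np.uint8)
    k,l,st,ce=cv2.connectedComponentsWithStats(m)
    for i in range(1,k):
        if st[i,4]<120: continue
        Q=P[l==i]; 
        (cx,cy),(w,h),a=cv2.minAreaRect(Q[:,:2].astype(np.float32)*1000)
        print(n,"red",ce[i].round(),st[i,4],"z",np.percentile(Q[:,2],[2,50,98]).round(3),"rect",round(cx),round(cy),round(w),round(h),round(a))
    # black handle & knob, bowls
    m=((im.max(-1)<45)&(P[...,2]>0.05)&(P[...,2]<.2)&(np.hypot(P[...,0],P[...,1])>.3)).astype(np.uint8)
    k,l,st,ce=cv2.connectedComponentsWithStats(m)
    for i in range(1,k):
        if st[i,4]>30: Q=P[l==i];print(n,"blk",ce[i].round(),st[i,4],Q.mean(0).round(3),"z",Q[:,2].min().round(3),Q[:,2].max().round(3))
    # grey base: low saturation, z 0.005-.06
    m=((im.max(-1)-im.min(-1)<18)&(P[...,2]>0.008)&(P[...,2]<.03)&(r>90)).astype(np.uint8)
    k,l,st,ce=cv2.connectedComponentsWithStats(m)
    for i in range(1,k):
        if st[i,4]>200: 
            Q=P[l==i];(cx,cy),(w,h),a=cv2.minAreaRect(Q[:,:2].astype(np.float32)*1000)
            print(n,"gry",ce[i].round(),st[i,4],"z",np.percentile(Q[:,2],[2,50,98]).round(3),"rect",round(cx),round(cy),round(w),round(h),round(a,1))
E
python3 a.py
```

```text
scene red [407. 230.] 1095 z [0.019 0.041 0.046] rect 240 254 190 42 31
scene red [344. 291.] 883 z [0.034 0.046 0.05 ] rect 482 322 145 29 54
scene red [287. 281.] 280 z [0.024 0.047 0.053] rect 579 248 36 34 64
scene blk [228. 142.] 164 [ 0.541 -0.126  0.144] z 0.114 0.164
scene blk [202. 182.] 202 [ 0.65  -0.033  0.129] z 0.05 0.2
scene blk [261. 215.] 143 [0.556 0.087 0.08 ] z 0.059 0.093
scene blk [410. 358.] 3395 [0.487 0.509 0.091] z 0.05 0.102
scene gry [197.  37.] 4834 z [0.021 0.025 0.029] rect 249 -1190 605 906 0.1
scene gry [255. 223.] 1667 z [0.014 0.017 0.02 ] rect 548 9 213 128 86.0
side red [206. 277.] 232 z [0.038 0.044 0.05 ] rect 468 326 139 14 56
side red [299. 309.] 760 z [0.029 0.041 0.048] rect 232 253 185 37 32
side blk [283. 144.] 72 [ 0.532 -0.127  0.15 ] z 0.128 0.167
side blk [238. 197.] 49 [0.547 0.086 0.086] z 0.074 0.094
side blk [136. 339.] 2531 [0.467 0.54  0.098] z 0.06 0.105
side gry [114.  70.] 1245 z [0.009 0.019 0.03 ] rect 1563 -511 24 1641 0.0
side gry [252. 111.] 277 z [0.009 0.014 0.021] rect 838 -366 272 46 89.6
side gry [266. 194.] 1756 z [0.014 0.021 0.025] rect 538 -95 419 129 85.5
side gry [173. 213.] 308 z [0.008 0.017 0.029] rect 706 214 75 63 51.5
side gry [196. 280.] 5236 z [0.012 0.016 0.019] rect 506 326 238 219 80.4
```

```bash
cat >> h.py <<'E'
def down(yaw):
    "tool x down, tool y (jaws) along yaw"
    c,s=np.cos(yaw),np.sin(yaw)
    return R.from_matrix(np.array([[0,c,s],[0,s,-c],[-1,0,0]])).as_rotvec()
E
python3 - <<'E'
from h import *
print(R.from_rotvec(manip.state()["tcp_rot"]).as_matrix().round(2).tolist())
for p,y in(((.535,-.17,.33),85.7),((.535,-.17,.33),-94.3),((.535,-.127,.13),-4.3),((.475,.324,.03),145),((.475,.324,.03),-35),((.535,-.1,.062),176),((.535,-.1,.062),-4)):
    print(p,y,inverse_kinematics(p,down(np.radians(y))))
E
```

```text
[[-0.0, 0.33, -0.94], [0.0, -0.94, -0.33], [-1.0, -0.0, -0.0]]
(0.535, -0.17, 0.33) 85.7 [-3.52038103e-01  4.65350251e-03  1.72960222e+00 -4.44089210e-16
  1.40733693e+00 -1.84778527e+00]
(0.535, -0.17, 0.33) -94.3 [-0.3520381   0.0046535   1.72960222  0.          1.40733693  1.29380738]
(0.535, -0.127, 0.13) -4.3 [-2.78368360e-01  1.22973183e-01  1.98237739e+00 -4.44089210e-16
  1.03624208e+00 -2.03319203e-01]
(0.475, 0.324, 0.03) 145 [ 5.55295377e-01  2.92119341e-01  1.99266426e+00 -4.44089210e-16
  8.56809055e-01 -1.97543204e+00]
(0.475, 0.324, 0.03) -35 [ 5.55295377e-01  2.92119341e-01  1.99266426e+00 -4.44089210e-16
  8.56809055e-01  1.16616061e+00]
(0.535, -0.1, 0.062) 176 None
(0.535, -0.1, 0.062) -4 [-2.30549316e-01  1.96479213e-01  2.04200621e+00 -4.44089210e-16
  9.03107228e-01 -1.60736146e-01]
```

```bash
python3 - <<'E'
from h import *
r=down(np.radians(-4.3))
manip.move_pose((.53,-.12,.34),r)
c=cap("wrist");cv2.imwrite("pics/w1.png",cv2.resize(c["image"],(768,576)))
np.savez("w1.npz",**{k:c[k] for k in("image","z_map","intrinsics","T")})
s=manip.state();print(s["clock"],s["tool_pos"],c["T"].round(3).tolist())
E
```

```text
2.3333 [ 0.52987204 -0.12084977  0.3396882 ] [[0.997, -0.072, -0.022, 0.536], [-0.076, -0.962, -0.264, -0.052], [-0.002, 0.265, -0.964, 0.486], [0.0, 0.0, 0.0, 1.0]]
```

View pics/w1.png

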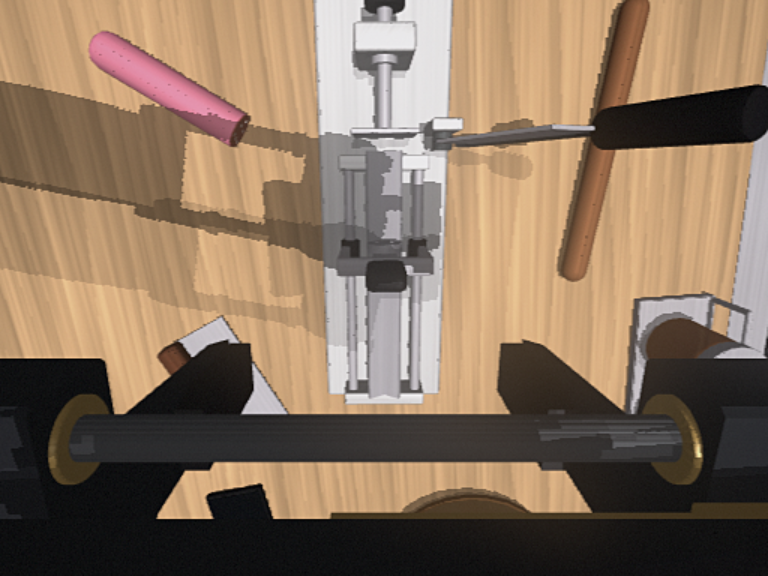

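The wrist view shows the slicer from above: handle top at (386,275), gauge plate edge-on at about (390,131), knob at the top, and the knife to the right. Next I fit the slicer's axis and check the handle.

```bash
python3 - <<'E'
from h import *
c=dict(np.load("w1.npz"));P=cloud(c);im=c["image"].astype(int);z=P[...,2]
gray=(im.max(-1)-im.min(-1)<25)
m=gray&(z>.013)&(z<.03)&(abs(P[...,0]-.54)<.1)&(P[...,1]>-.31)&(P[...,1]<.15)
Q=P[m];print("base z",np.median(Q[:,2]))
L=[];
for y in np.arange(-.26,.1,.01):
    q=Q[abs(Q[:,1]-y)<.005,0]
    if len(q)>10: L.append((y,*np.percentile(q,[1,99])))
L=np.array(L);w=L[:,2]-L[:,1];print(np.c_[L[::4],w[::4]].round(4))
ok=abs(w-.13)<.008
if ok.sum()>4: print("mid fit",np.polyfit(L[ok,0],(L[ok,1]+L[ok,2])/2,1),ok.sum())
print("y ext",np.percentile(Q[:,1],[0.2,99.8]))
h=(im.max(-1)<60)&(z>.155)&(z<.175)&(abs(P[...,0]-.54)<.04)&(P[...,1]>-.2)&(P[...,1]<.1)
q=P[h];print("handle top",cv2.minAreaRect(q[:,:2].astype(np.float32)*1000),np.median(q[:,2]),len(q))
g=(z>.09)&(z<.112)&(P[...,1]>.0)&(abs(P[...,0]-.545)<.05)&(P[...,1]<.16)
for a in np.arange(-.02,.12,.01):
    q=P[g&(abs(P[...,1]-a)<.005)]; 
    if len(q): print(a.round(3),len(q),q.min(0).round(3),q.max(0).round(3))
# block
g=(z>.088)&(z<.1)&(P[...,1]>.02)&(abs(P[...,0]-.545)<.05)&gray;q=P[g];print(cv2.minAreaRect(q[:,:2].astype(np.float32)*1000),len(q))
# v-rails: rods
g=(z>.05)&(z<.075)&(P[...,1]>-.25)&(P[...,1]<.0)&(abs(P[...,0]-.535)<.07);q=P[g];print("above50",len(q),np.histogram(q[:,0],12))
E
```

```text
base z 0.019843195070868624
[[-0.26    0.4647  0.5915  0.1268]
 [-0.22    0.4675  0.5947  0.1272]
 [-0.18    0.4714  0.598   0.1266]
 [-0.14    0.4726  0.6012  0.1285]
 [-0.1     0.4755  0.6041  0.1286]
 [-0.06    0.479   0.6071  0.1281]
 [-0.02    0.4819  0.5905  0.1086]
 [ 0.02    0.4857  0.6126  0.1269]
 [ 0.06    0.4878  0.6152  0.1274]]
mid fit [0.07101159 0.54686958] 34
y ext [-0.30148275  0.10126103]
handle top ((537.59326171875, -131.80322265625), (16.944570541381836, 29.44270133972168), 86.33170318603516) 0.1627899258454526 324
0.04 266 [0.525 0.037 0.09 ] [0.574 0.045 0.098]
0.05 398 [0.525 0.045 0.092] [0.574 0.055 0.097]
0.06 208 [0.526 0.055 0.092] [0.575 0.062 0.097]
0.07 9 [0.546 0.074 0.09 ] [0.561 0.075 0.093]
0.08 10 [0.544 0.075 0.091] [0.556 0.076 0.093]
((550.774658203125, 55.95046615600586), (40.279090881347656, 49.51835632324219), 84.62187957763672) 937
above50 2945 (array([ 33,  32, 318, 632, 684, 645, 361,  43,  44,  42,  64,  47]), array([0.49633566, 0.50530948, 0.51428331, 0.52325713, 0.53223095,
       0.54120478, 0.5501786 , 0.55915243, 0.56812625, 0.57710008,
       0.5860739 , 0.59504772, 0.60402155]))
```

```bash
cat >> h.py <<'E'
YAW=np.radians(85.94);O=np.array([.5402,-.0935,0]);AX=np.array([np.cos(YAW),np.sin(YAW),0]);AY=np.array([-AX[1],AX[0],0])
RC=down(YAW-np.pi/2)   # jaws across groove
def W(x,y,z): return O+x*AX+y*AY+np.array([0,0,z])
def S(p): d=np.array(p)-O; return np.array([d@AX,d@AY,p[2]])
def F(): 
    s=manip.state();f=np.array(s["contact_force"]);return round(f@AX,2),round(f@AY,2),round(f[2],2)
E
python3 - <<'E'
from h import *
manip.set_gripper(0.0,10)
manip.move_pose(W(-.004,0,.20),RC); print(F())
manip.move_linear(W(-.004,0,.128),rate=.12); print(F())
manip.move_linear(W(-.150,0,.128),rate=.12); print(F())
for x in (-.158,-.162,-.165,-.167):
    manip.move_linear(W(x,0,.128),rate=.05); print(x,F(),S(manip.state()["tool_pos"]).round(4))
print(manip.state()["clock"])
c=cap("scene");np.savez("s2.npz",**{k:c[k] for k in("image","z_map","intrinsics","T")})
P=cloud(c);im=c["image"];m=(im.max(-1)<45)&(P[...,2]>.15)&(P[...,2]<.17)&(abs(P[...,0]-.53)<.06)&(P[...,1]<0)&(P[...,1]>-.35)
q=P[m];print(len(q),S(q.mean(0)).round(4))
E
```

```text
(np.float64(-0.75), np.float64(-0.99), np.float64(0.75))
(np.float64(-0.29), np.float64(0.77), np.float64(-1.14))
(np.float64(-0.01), np.float64(0.9), np.float64(-0.64))
-0.158 (np.float64(-0.23), np.float64(0.32), np.float64(0.09)) [-1.582e-01  1.000e-04  1.278e-01]
-0.162 (np.float64(-0.22), np.float64(0.11), np.float64(-0.62)) [-0.1623  0.      0.128 ]
-0.165 (np.float64(0.26), np.float64(-0.44), np.float64(-0.64)) [-0.1653  0.      0.128 ]
-0.167 (np.float64(1.63), np.float64(1.22), np.float64(-0.71)) [-0.1672  0.      0.128 ]
7.4333
83 [-0.1586 -0.0021  0.1614]
```

```bash
python3 - <<'E'
from h import *
manip.move_linear(W(-.160,0,.128),rate=.1)
manip.move_linear(W(-.160,0,.21),rate=.2)
manip.move_pose(W(-.10,0,.34),RC)
c=cap("wrist");P=cloud(c);im=c["image"];z=P[...,2]
m=(im.max(-1)<60)&(z>.155)&(z<.175)&(abs(P[...,0]-.53)<.05)&(P[...,1]<0)&(P[...,1]>-.35)
q=P[m];print("handle",len(q),S(q.mean(0)).round(4), S((q.min(0)+q.max(0))/2).round(4))
cv2.imwrite("pics/w2.png",cv2.resize(c["image"],(512,384)))
manip.set_gripper(.07)
manip.move_pose((.44,.27,.34),down(np.radians(-35)))
c=cap("wrist");cv2.imwrite("pics/w3.png",cv2.resize(c["image"],(768,576)))
np.savez("w3.npz",**{k:c[k] for k in("image","z_map","intrinsics","T")})
P=cloud(c);im=c["image"].astype(int);b,g,r=[im[...,i] for i in range(3)]
m=((r<150)&(r>g*1.8)&(P[...,2]>0.018)&(P[...,2]<.07)).astype(np.uint8)
k,l,st,ce=cv2.connectedComponentsWithStats(m)
for i in range(1,k):
    if st[i,4]>300:
        Q=P[l==i];print(ce[i].round(),st[i,4],cv2.minAreaRect(Q[:,:2].astype(np.float32)*1000),np.percentile(Q[:,2],[2,50,99]).round(4))
print("board z",np.median(P[...,2][(im.min(-1)>180)&(P[...,2]<.03)]),manip.state()["clock"])
E
```

```text
<stdin>:7: RuntimeWarning: Mean of empty slice.
  ret = um.true_divide(
Traceback (most recent call last):
ValueError: zero-size array to reduction operation minimum which has no identity
```

```bash
python3 - <<'E'
from h import *
manip.set_gripper(.07)
manip.move_pose((.44,.27,.34),down(np.radians(-35)))
c=cap("wrist");cv2.imwrite("pics/w3.png",cv2.resize(c["image"],(768,576)))
np.savez("w3.npz",**{k:c[k] for k in("image","z_map","intrinsics","T")})
P=cloud(c);im=c["image"].astype(int);b,g,r=[im[...,i] for i in range(3)]
m=((r<150)&(r>g*1.8)&(P[...,2]>0.018)&(P[...,2]<.07)).astype(np.uint8)
k,l,st,ce=cv2.connectedComponentsWithStats(m)
for i in range(1,k):
    if st[i,4]>300:
        Q=P[l==i];print(ce[i].round(),st[i,4],cv2.minAreaRect(Q[:,:2].astype(np.float32)*1000),np.percentile(Q[:,2],[2,50,99]).round(4))
print("board z",np.median(P[...,2][(im.min(-1)>180)&(P[...,2]<.03)]),manip.state()["clock"])
for n in("scene","side"):
    c=cap(n);P=cloud(c);im=c["image"];z=P[...,2]
    m=(im.max(-1)<50)&(z>.14)&(z<.175)&(abs(P[...,0]-.53)<.05)&(P[...,1]<0)&(P[...,1]>-.35)
    q=P[m];print(n,"handle",len(q),S(q.mean(0)).round(4) if len(q) else 0)
    cv2.imwrite(f"pics/{n}3.png",c["image"])
E
```

```text
[164. 219.] 402 ((264.87799072265625, 264.511962890625), (97.25589752197266, 35.722923278808594), 18.633991241455078) [0.034  0.0454 0.0486]
board z 0.014907955682468721 11.8417
scene handle 81 [-0.1782 -0.0025  0.1525]
side handle 65 [-0.1811  0.0039  0.1566]
```

View pics/w3.png

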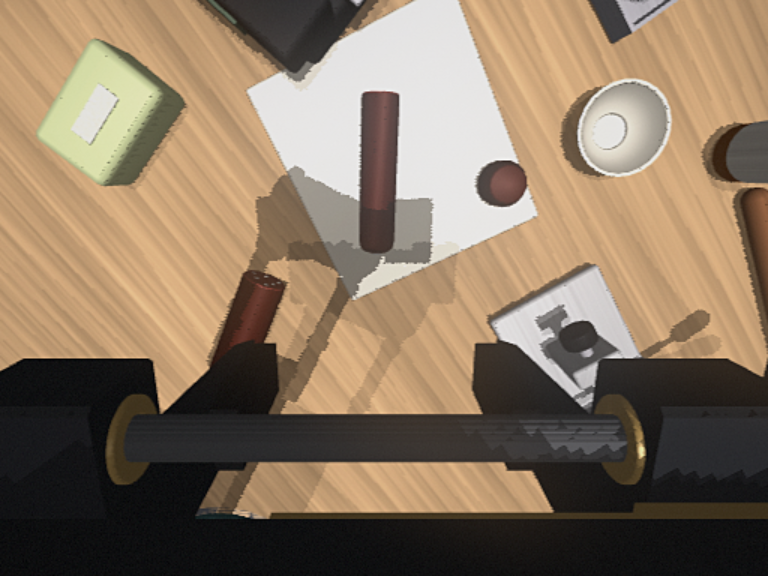

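The wrist view shows the long sausage from (380,92), its flat end, to (375,250), its rounded end. So the cut face points outwards, at a yaw of about 55°. Next I measure it from the height data.

```bash
python3 - <<'E'
from h import *
c=dict(np.load("w3.npz"));P=cloud(c);im=c["image"].astype(int);b,g,r=[im[...,i] for i in range(3)];z=P[...,2]
m=((r>g*1.4)&(z>.021)&(z<.06)&(np.mgrid[:384,:512][0]<172)&(np.mgrid[:384,:512][1]>225)&(np.mgrid[:384,:512][1]<285))
Q=P[m];t=Q[Q[:,2]>.045]
d=np.linalg.svd(t[:,:2]-t[:,:2].mean(0))[2][0] if len(t)<5000 else 0
d=d*np.sign(d[1]);n=np.array([-d[1],d[0]])
s=Q[:,:2]@d;lat=Q[:,:2]@n
print(len(Q),len(t),"yaw",np.degrees(np.arctan2(d[1],d[0])),"len",s.min(),s.max(),s.max()-s.min(),"lat",lat.min(),lat.max(),"crestlat",np.median(t[:,:2]@n),"ztop",Q[:,2].max())
mid=d*(s.min()+s.max())/2+n*(lat.min()+lat.max())/2;print("mid",mid)
a=onz(c,380/1.5,92/1.5,.045);b_=onz(c,376/1.5,252/1.5,.025);print(a,b_,(a+b_)/2,np.linalg.norm(a-b_))
E
```

```text
493 490 yaw 51.656339944421795 len 0.5175689189938367 0.6236258368021814 0.1060569178083447 lat -0.18946764589548865 -0.1617303273827748 crestlat -0.17737335002544297 ztop 0.05296748784896094
mid [0.49170837 0.33858418]
[0.52335457 0.38021228 0.045     ] [0.43318791 0.25755354 0.025     ] [0.47827124 0.31888291 0.035     ] 0.15354215335698598
```

```bash
python3 - <<'E'
from h import *
c=dict(np.load("w3.npz"));im=c["image"][55:175,225:285]
hsv=cv2.cvtColor(im,cv2.COLOR_BGR2HSV);m=(hsv[...,1]>95).astype(np.uint8)
k,l,st,ce=cv2.connectedComponentsWithStats(m);i=1+st[1:,4].argmax();print(st[i])
v,u=np.nonzero(l==i);v=v+55;u=u+225
q=np.array([onz(c,a,b,.036)[:2] for a,b in zip(u,v)],np.float32)
(cx,cy),(w,h),a=cv2.minAreaRect(q*1000);print(cx,cy,w,h,a)
vx,vy,_,_=cv2.fitLine(q,cv2.DIST_L2,0,.01,.01).ravel();print("yaw",np.degrees(np.arctan2(vy,vx)))
print(hsv[::12,30].tolist())
for vv in(90,120,150):print(vv,u[v==vv].min(),u[v==vv].max())
E
```

```text
[21 75 10 10 46]
461.1741638183594 299.94671630859375 10.490020751953125 13.605243682861328 10.61146068572998
yaw 87.664246
[[0, 2, 230], [3, 79, 126], [4, 85, 126], [3, 82, 125], [3, 84, 116], [3, 87, 111], [4, 92, 100], [5, 84, 85], [7, 64, 72], [7, 79, 71]]Traceback (most recent call last):
  File "<stdin>", line 10, in <module>
    return umr_minimum(a, axis, None, out, keepdims, initial, where)
ValueError: zero-size array to reduction operation minimum which has no identity
```

```bash
python3 - <<'E'
from h import *
c=dict(np.load("w3.npz"));im=c["image"][55:175,225:285]
hsv=cv2.cvtColor(im,cv2.COLOR_BGR2HSV);m=(hsv[...,1]>45).astype(np.uint8)
k,l,st,ce=cv2.connectedComponentsWithStats(m);i=1+st[1:,4].argmax();print(st[i])
v,u=np.nonzero(l==i);v=v+55;u=u+225
q=np.array([onz(c,a,b,.036)[:2] for a,b in zip(u,v)],np.float32)
(cx,cy),(w,h),a=cv2.minAreaRect(q*1000);print(cx,cy,w,h,a)
vx,vy,_,_=cv2.fitLine(q,cv2.DIST_L2,0,.01,.01).ravel();print("yaw",np.degrees(np.arctan2(vy,vx)))
E
```

```text
[  15    6   26  108 2446]
479.32354736328125 320.5382995605469 152.5238037109375 34.481590270996094 53.59635543823242
yaw 52.951984
```

```bash
python3 - <<'E'
from h import *
r=down(np.radians(53.5-90));p=np.array([.479,.320,0])
manip.move_pose(p+[0,0,.12],r);print(F())
manip.move_linear(p+[0,0,.021],rate=.12);print(F(),manip.state()["tool_pos"])
manip.set_gripper(.0,20);print("w",manip.state()["gripper_width"])
manip.move_linear(p+[0,0,.20],rate=.15);print(F(),manip.state()["gripper_width"])
manip.move_pose(W(-.015,.0,.24),RC)
c=cap("side");cv2.imwrite("pics/s4.png",c["image"][60:330,130:430])
c=cap("wrist");cv2.imwrite("pics/w4.png",c["image"])
print(F(),manip.state()["clock"])
a=cv2.resize(cv2.imread("pics/s4.png"),(427,384));cv2.imwrite("pics/m4.png",cv2.resize(np.hstack([cv2.imread("pics/w4.png"),a]),(800,327)))
E
```

```text
(np.float64(0.75), np.float64(-0.53), np.float64(0.89))
(np.float64(-0.29), np.float64(-0.4), np.float64(-0.19)) [0.47975091 0.32045478 0.02190714]
w 0.03544311705182097
(np.float64(-0.65), np.float64(0.33), np.float64(-2.52)) 0.03570515472848097
(np.float64(0.6), np.float64(0.91), np.float64(-1.45)) 17.4917
```

View pics/m4.png

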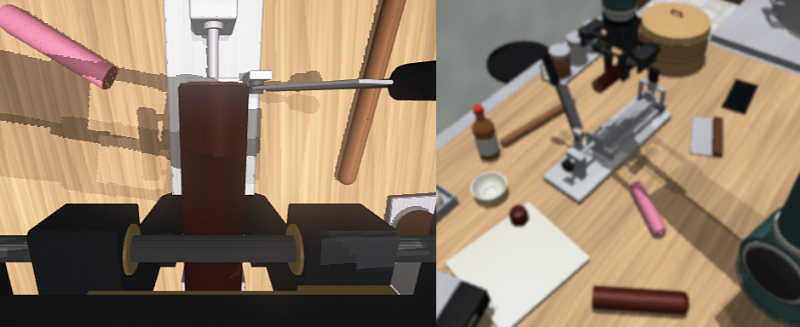

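The sausage is held in line with the groove, cut face towards the gauge, and the pusher is back. I lower it now.

```bash
python3 - <<'E'
from h import *
manip.move_linear(W(-.02,0,.085),rate=.12);print(F())
z=.070
while z>.060:
    manip.move_linear(W(-.02,0,z),rate=.04);f=F();print(round(z,4),f)
    if f[2]>3.5: break
    z-=.001
manip.set_gripper(.045);print(F(),manip.state()["gripper_width"])
manip.move_linear(W(-.02,0,.20),rate=.15)
manip.set_gripper(0.0,10)
manip.move_pose(W(-.1,0,.34),RC)
c=cap("wrist");cv2.imwrite("pics/w5.png",cv2.resize(c["image"],(768,576)));np.savez("w5.npz",**{k:c[k] for k in("image","z_map","intrinsics","T")})
P=cloud(c);z=P[...,2];g=(z>.08)&(z<.099)&(abs(P[...,0]-.54)<.04)&(c["image"].max(-1)<150)
q=(P[g]-O);s=q@AX;l=q@AY;k=(s<.075);s=s[k];l=l[k];print("ztop",np.percentile(P[g][k][:,2],[5,50,98]),"x",s.min(),s.max(),"fit lat",np.polyfit(s,l,1))
print(manip.state()["clock"])
E
```

```text
(np.float64(0.3), np.float64(0.35), np.float64(-2.44))
0.07 (np.float64(0.11), np.float64(0.89), np.float64(-1.19))
0.069 (np.float64(-1.16), np.float64(-0.79), np.float64(-1.89))
0.068 (np.float64(-0.22), np.float64(-0.13), np.float64(-1.19))
0.067 (np.float64(0.71), np.float64(-0.67), np.float64(-2.51))
0.066 (np.float64(0.47), np.float64(0.04), np.float64(-1.18))
0.065 (np.float64(-0.17), np.float64(0.72), np.float64(-1.97))
0.064 (np.float64(-0.44), np.float64(0.65), np.float64(0.25))
0.063 (np.float64(-0.3), np.float64(2.32), np.float64(6.84))
(np.float64(-0.01), np.float64(-0.14), np.float64(-0.17)) 0.0449017938846335
ztop [0.08262719 0.0910417  0.09511792] x -0.18177448661213957 0.07116398138604099 fit lat [1.17847130e-02 4.46780833e-05]
24.1167
```

View pics/w5.png

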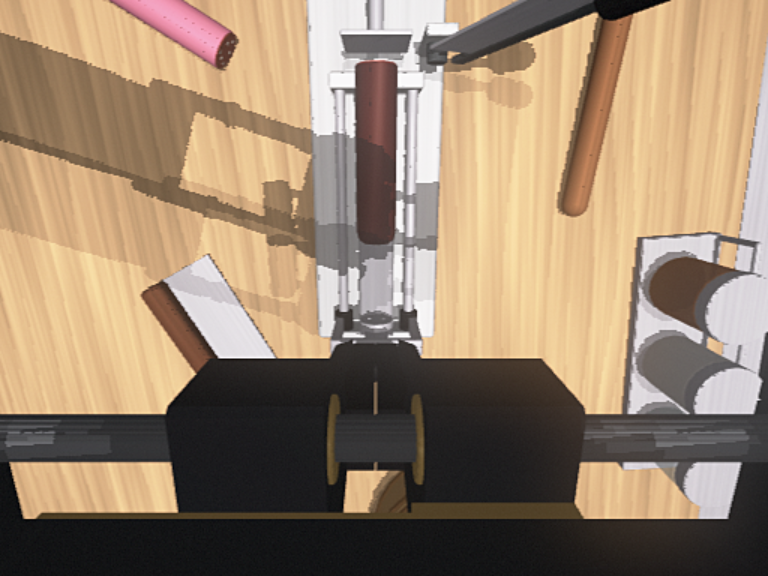

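The sausage lies straight in the groove, from (376,62) to (376,242), with its top at about 0.094 as expected. The pusher is behind it and there is a gap before the plate. Next I push with closed fingers from behind the handle.

```bash
cat > push.py <<'E'
from h import *
for n,u,v in(("w1",385,129),("w5",376,50),("w5",376,32)):
    print(n,S(onz(dict(np.load(n+".npz")),u/1.5,v/1.5,.104)).round(4))
def f():
    a=[]
    for _ in range(4): manip.dwell(.02);a.append(np.array(manip.state()["contact_force"])@AX)
    return -np.mean(a)
manip.move_pose(W(-.228,0,.24),RC)
manip.move_linear(W(-.228,0,.128),rate=.15);b0=f();print("zero",b0,manip.state()["clock"])
manip.move_linear(W(-.140,0,.128),rate=.08);print("pusher only",f()-b0)
manip.move_linear(W(-.120,0,.128),rate=.04);x=-.120
hist=[f()-b0];step=.0005
while x<-.088 and manip.state()["clock"]<60:
    x+=step;manip.move_linear(W(x,0,.128),rate=.02);a=f()-b0;hist.append(a)
    base=np.median(hist[:12])
    if a-base>1.5: step=.0002
    if a-base>4: a2=f()-b0;print("recheck",a2);hist.append(a2)
    if len(hist)>2 and hist[-1]-base>4: break
print("x",x,S(manip.state()["tool_pos"]).round(4),np.round(hist,1).tolist(),manip.state()["clock"])
E
python3 push.py
```

```text
w1 [ 0.0732 -0.0008  0.104 ]
w5 [ 0.0596 -0.0006  0.104 ]
w5 [ 0.072  -0.0006  0.104 ]
zero -0.2275875395615013 25.775
pusher only 0.7782431870602959
recheck 7.605061247561043
x -0.11489999999999989 [-0.1159 -0.      0.1281] [0.2, -0.1, 0.8, 3.3, 3.3, 3.3, 3.5, 3.1, 3.2, 3.4, 3.2, 3.2, 3.6, 3.2, 3.8, 3.1, 4.4, 5.6, 5.7, 6.0, 6.8, 7.7, 7.6] 34.525
```

```bash
python3 - <<'E'
from h import *
manip.move_linear(W(-.150,0,.128),rate=.04)
manip.move_linear(W(-.150,0,.24),rate=.15)
manip.move_pose(W(-.20,0,.36),RC)
c=cap("wrist");d=cap("scene")
# where the sausage, plate and handle are
P=cloud(c);z=P[...,2];im=c["image"];m=(im.max(-1)<60)&(z>.155)&(z<.175)&(abs(P[...,0]-.54)<.05)&(P[...,1]<-.05)&(P[...,1]>-.35)
q=P[m];print("handle",len(q),S((q.min(0)+q.max(0))/2).round(4) if len(q) else 0)
a=cv2.resize(im[:220,150:360],(400,419));b=cv2.resize(d["image"][110:260,150:300],(400,400))
b=cv2.copyMakeBorder(b,0,19,0,0,0);cv2.imwrite("pics/m6.png",np.hstack([a,b]));print(F(),manip.state()["clock"])
E
```

```text
handle 10 [-0.0955 -0.0011  0.1605]
(np.float64(0.29), np.float64(-0.16), np.float64(-0.07)) 37.1333
```

View pics/m6.png

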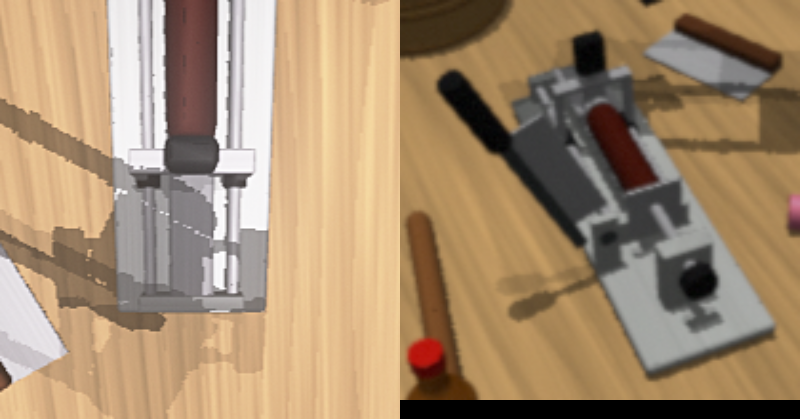

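The sausage bears on the plate at about (640,185), with the pusher against its tail. The handle sits at about -0.0955, so the cut face is at about +0.07, which agrees with the plate seen at 0.072. I hand in.

```bash
python3 - <<'E'
from h import *
order.close_job()
E
```

```text
the job is handed in; nothing more can be done
```

The slicer is ready for the first cut, and I handed the job in at about 37 s with the gripper clear. I drew the pusher back and laid the board sausage in the groove, cut face towards the gauge. Then I pushed it up from behind the handle with closed fingers.

- **Touch on the plate:** the pushing force stayed at about 3.3 N while sliding, then rose steadily to about 7.6 N. That puts about 4.3 N on the plate, within the 3–8 N wanted.
- **Final position:** after I backed off, the handle measured about -0.0955 in slicer x. That puts the cut face at about 0.0705, while the cameras showed the plate at about 0.072 to 0.073. The difference is within camera accuracy.
- **Less certain:** the handle reading came from only 10 pixels. I did not look closely at the cut face against the plate, so the contact rests mainly on the force rise. The drawn-back position was confirmed only to about 3 mm.
- **Failed checks:** one handle check right after drawing back found no pixels, because the gripper hid it. I repeated it from the fixed cameras. Two early attempts to measure the sausage also failed on colour thresholds and were redone before grasping.

I moved nothing else on purpose, and saw nothing out of place in the pictures I took; I did not re-photograph the whole table at the end.

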